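Stamp the brass bush in the bench marking press

TASK

Stand the brass bush in the round nest of the bench marking press and let go of it. Then swing the press's red-handled lever down to its stop and let it return fully up, leaving the bush standing in the nest. Leave the dark steel bush where it is.

Things in the scene. Friction and masses are not known exactly. Their poses are not given: they have to be found in the camera images.
- brass_bush: Brass-yellow bush (thick ring) standing upright on the table: 44 mm outer diameter, 36 mm high, 20 mm bore, about 0.35 kg. Origin at the centre of its underside, z up along the bore. Two other bushes of the same size are dark steel and white nylon.
- steel_bush: Dark grey steel bush of the same size, standing upright on the table; must stay where it is. Origin at the centre of its underside.
- press: Teal marking press fixed to the table. Origin on the table under the nest's centre; +x points from nest to hinge, z up. Base plate from x -70 to 240, y -60 to 60, top at z 15 mm. Nest: steel ring on the plate, inside diameter 66, outside 80, rim at z 20 mm; the bush stands in it on the plate. Hinge axis along y at x 190, z 75 mm, cheeks to z 100. With the lever up, the nest is open from above.
- lever (a joint): 0 = up at rest, 1.309 rad = level, at its stop. Steel bar 24 mm square at press y = 0; on its end a red T-handle: round bar, 20 mm diameter, along press y, y -80 to 80 mm, grip at |y| 30 to 70. Its axis: press x = 190 - 260 cos(a), z = 75 + 260 sin(a) mm, a = 1.309 - joint value (up x 123, z 326; stop x -70, z 75). Sprung, 3 to 8 N; let it up along that arc, a straight lift jams it.
There are look-alikes about, which are no part of the job. Leave any blue or turquoise look-alike of the brass_bush alone.

How it is judged:
On the way, in this order (a step that is already met when the one before it is completed fails the run):
1. the brass bush stands in the nest, let go, with the lever still up (horizontal distance between brass_bush and press below 0.014 m and z of brass_bush in the frame of press below 0.018 m and angle between brass_bush's own z axis and vertical below 0.1 rad and contact force between the fingers and brass_bush below 0.3 N and value of joint lever below 0.2 rad), for 0.2 s.
2. the lever is swung down to its stop (within 3 degrees) with the bush standing in the nest (value of joint lever above 1.255 rad and horizontal distance between brass_bush and press below 0.014 m and angle between brass_bush's own z axis and vertical below 0.1 rad), for 0.05 s.
At the end, for the whole second after the job is handed in: The lever is back up (within 0.08 rad of its rest), the brass bush stands upright (within 0.1 rad), at rest and flat on the press's plate inside the nest ring (centre within 14 mm of the nest's centre), and the steel bush is within 30 mm of where it began (value of joint lever below 0.08 rad and horizontal distance between brass_bush and press below 0.014 m and z of brass_bush in the frame of press below 0.018 m and angle between brass_bush's own z axis and vertical below 0.1 rad and linear speed of brass_bush below 0.02 m/s and distance of steel_bush from where it was at the start of the episode below 0.03 m); the robot touches nothing.
It fails at once if the steel bush is moved by more than 30 mm (distance of steel_bush from where it was at the start of the episode above 0.03 m).
It also fails if it takes over 58 s, if anything falls off the work surface, if the arm or the gripper's body presses on something with over 40 N, if the wrist force passes 120 N, or if a joint passes its speed limit or range.

ROBOT

A 6-joint arm with a two-finger parallel gripper is mounted at the origin on the work surface. World frame = base frame: x ahead of the robot, y to its left, z up, the work surface at z = 0. Lengths are in m, angles in rad, forces in N, time in s.
With the tool pointing down it reaches from about 0.35 to 0.975 m from the base axis. Payload 4.9 kg.
Tool frame: the origin (TCP) lies on the mounting face of the last link; the fingertips stand 173 mm ahead of it and the grasp point (between the pads) lies 155 mm ahead of it; z points along the fingers, y is the direction in which the jaws open and shut (so a half turn about z gives the same grasp; the last joint's range is limited). The gripper opens to 85 mm and grips with 20 to 120 N. Pads are 22 mm wide; open, the fingers measure 114 mm over their backs; the gripper's body (76 mm by 85 mm) begins 54 mm behind the grasp point. The pads swing forward as they close: fully open they stand 13 mm farther back than shut.
Start: joints at [-1.346, 0.053, 1.613, -0, 1.476, -0.119], TCP at [0.211, -0.588, 0.405] pointing down, gripper open.
Joint ranges: [-3.01, 3.01], [-1.01, 2.22], [0.06, 2.58], [-1.02, 4.17], [0.09, 2.62], [-3.14, 3.14]. Speed limits (rad/s): [2.57, 2.57, 3.14, 3.14, 3.14, 3.14].

INTERFACE

Orientations are given as a rotation vector (axis times angle).
In Python, from station import ctrl gives the robot as it stands. The module is installed in compiled form; this text tells all that it offers.
- The arm moves only by the tool jog_arm, never from a script. Its argument "steps" is a list of rows, each a list of 2 entries, a list of its own where there are three numbers: the shift along the tool's x, y, z in cm, then the turn, a rotation vector about the tool's x, y, z in degrees. In form: [[[tx, ty, tz], [rx, ry, rz]], ...]. A call has 1 to 8 rows; each row shifts and turns the pose as measured when the row begins, along the tool's axes as they then stand; what a row does not reach is not made up. A row lasts 1/10 s, in which the tool goes at most 50 mm and 8.59 degrees, less where a joint would pass 70% of its speed; a pose out of reach is approached as far as the arm can. A call is refused whole if a number of a shift passes 5 or a number of a turn 8.59, either way. A call with a gripper value outside its range is refused whole. "fingers" is the gripper command: -1 is shut, 1 is fully open, values between are in proportion, set as the call begins (left out, the last holds). The fingers move at their own pace and stop on an object; "grip_force" is the grip in N (left out, the last holds). Time passes only in rows, so rows that do not move let the fingers close. It gives the time, the measured TCP pose, the force and the opening at its end, in the units of the state.
- ctrl.get_obs(): the state, without advancing time (a new reading comes with each control period).
- ctrl.get_image(name): name is "side" or "top" or "wrist"; returns the picture (420x560x3 uint8, red, green, blue); there is no depth.
- ctrl.camera_info(name): a dict with "K" (3x3 intrinsics, pixels), "dist_coeffs" ([k1, k2, p1, p2, k3] as OpenCV has them; the pictures are not rectified), "camera_from_world" (4x4, takes a point from world to camera coordinates). Camera axes: x right, y up, looking along -z (the intrinsics and any distortion apply to the point x, -y, -z); pixel columns grow to the right and rows downward; lengths in m; the calibration is good to about 2 mm. A picture is of the moment at which its call begins: read the wrist's pose just before it. camera_info takes no time and is no camera call; for the wrist camera it gives the pose at the moment of the call.
- ctrl.finish_job(): hands the job in, once; it reports no verdict.
The state is a dict: "t": time; "q": joint angles; "dq": joint speeds; "effort": joint torques, N m; "tool_pos": TCP position; "tool_rot": TCP orientation; "contact_force": force on the tool from outside, world axes, zero at the start; "wrist_torque": the same for the moment, N m; "opening": finger opening in m.
Only numpy, scipy, OpenCV 4.12 (cv2) and the standard library are available. Lean on these libraries where they do the work, as an engineer would, in place of code of your own. Each camera call takes 0.05 s, during which the arm holds its last target.

## Working session

There is one attempt and no reset: what is moved stays moved. The work goes in short steps, Python scripts to look and compute and a tool call to move; the robot and the scene stay as the last step left them, time stands still between calls to the robot, and variables do not carry over. Pictures are saved under pics/ and viewed, and the job is handed in when it is done.

Besides the shell and the picture viewer there is one more tool, called after "Call:" as name(argument=value, ...) on one line, values as JSON. jog_arm: Moves the arm, as the interface text tells. Its arguments: {"type":"object","properties":{"steps":{"type":"array","items":{"type":"array"}},"fingers":{"type":"number"},"grip_force":{"type":"number"}},"required":["steps"]}

```bash
mkdir -p pics; python3 - <<'E'
from station import ctrl
import cv2
o=ctrl.get_obs(); print({k:o[k] for k in('t','tool_pos','tool_rot','opening','contact_force')})
for n in('side','top','wrist'):
    im=ctrl.get_image(n); cv2.imwrite(f'pics/a_{n}.png',im[:,:,::-1])
    c=ctrl.camera_info(n); print(n,c['K'],c['dist_coeffs'],c['camera_from_world'])
E
```

```text
{'t': 0.0, 'tool_pos': array([ 0.21060802, -0.58817037,  0.40341233]), 'tool_rot': array([-3.09320221e+00, -5.37061340e-01,  1.78009390e-04]), 'opening': 0.08506529909204447, 'contact_force': array([-0.20881658,  0.3787193 ,  0.44249264])}
side [[404.14030058   0.         275.70197594]
 [  0.         404.14030058 217.81155312]
 [  0.           0.           1.        ]] [-0.0036918  0.         0.         0.         0.       ] [[-0.99487863 -0.10106422  0.00159253  0.56445292]
 [ 0.06520947 -0.62972604  0.77407548 -0.17021854]
 [-0.07722848  0.770215    0.63309132 -0.87941381]
 [ 0.          0.          0.          1.        ]]
top [[435.23493428   0.         283.95885238]
 [  0.         435.23493428 204.0644895 ]
 [  0.           0.           1.        ]] [-0.00315354  0.          0.          0.          0.        ] [[-0.02747813 -0.99929747  0.02548565 -0.09764411]
 [ 0.99390304 -0.02458865  0.10748086 -0.58213651]
 [-0.1067787   0.02828364  0.99388045 -0.82016455]
 [ 0.          0.          0.          1.        ]]
wrist [[366.45577459   0.         285.14797045]
 [  0.         366.45577459 208.36922186]
 [  0.           0.           1.        ]] [-0.02973122  0.          0.          0.          0.        ] [[ 3.35927013e-01 -9.41887637e-01 -8.48765839e-04 -6.24790336e-01]
 [ 8.91694004e-01  3.18315293e-01 -3.21803011e-01  4.11968551e-02]
 [ 3.03372453e-01  1.07345485e-01  9.46806264e-01 -3.79772066e-01]
 [ 0.00000000e+00  0.00000000e+00  0.00000000e+00  1.00000000e+00]]
```

View pics/a_side.png

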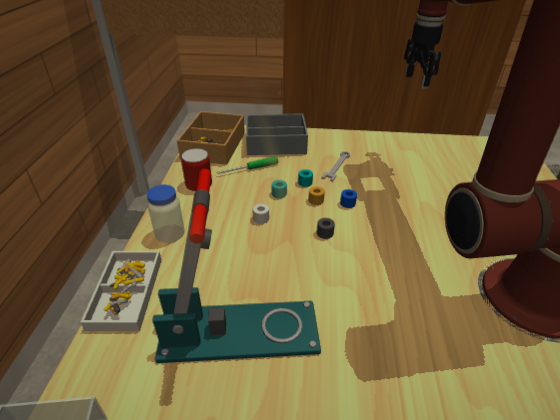

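View pics/a_top.png

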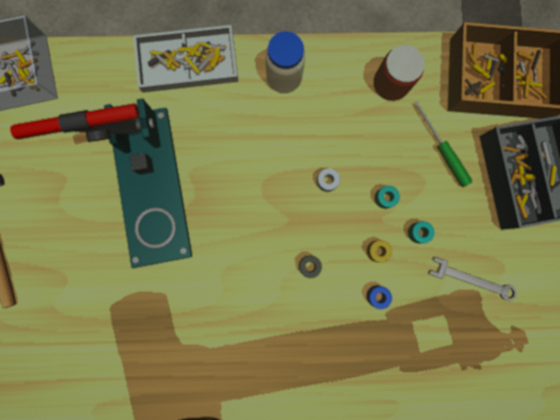

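View pics/a_wrist.png

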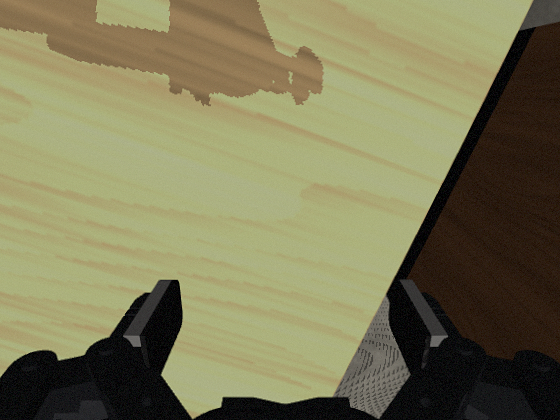

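Candidates in the top view are: brass/yellow (380,251), dark steel (310,267), white (328,180), teal (388,197), turquoise (421,232) and blue (379,297). By the description I choose (380,251), and I'll check it in a crop while measuring.

```bash
cat > h.py <<'E'
import numpy as np, cv2
from station import ctrl
def ray(n,uv,z,info=None):
    c=info or ctrl.camera_info(n); T=np.array(c['camera_from_world']); K=np.array(c['K']); d=np.array(c['dist_coeffs'])
    p=cv2.undistortPoints(np.array(uv,float).reshape(-1,1,2),K,d).reshape(-1,2)
    R,t=T[:3,:3],T[:3,3]; C=-R.T@t
    D=np.c_[p[:,0],-p[:,1],-np.ones(len(p))]@R
    return C+D*((z-C[2])/D[:,2])[:,None]
def proj(n,P,info=None):
    c=info or ctrl.camera_info(n); T=np.array(c['camera_from_world']); K=np.array(c['K']); d=np.array(c['dist_coeffs'])
    X=np.atleast_2d(P)@T[:3,:3].T+T[:3,3]; X=X*[1,-1,-1]
    return cv2.projectPoints(X,np.zeros(3),np.zeros(3),K,d)[0].reshape(-1,2)
E
python3 - <<'E'
from h import *
im=cv2.imread('pics/a_top.png')
a=cv2.resize(im[150:320,280:450],None,fx=3,fy=3,interpolation=cv2.INTER_CUBIC)
b=cv2.resize(im[90:280,90:210],None,fx=2.7,fy=2.7,interpolation=cv2.INTER_CUBIC)
H=max(a.shape[0],b.shape[0]);f=lambda x:cv2.copyMakeBorder(x,0,H-x.shape[0],0,0,cv2.BORDER_CONSTANT)
b=b[:, :280] if b.shape[1]>280 else b
cv2.imwrite('pics/crop1.png',np.hstack([f(a),f(b)]))
for nm,uv in dict(brass=(380,251),steel=(310,267),white=(328,180),teal=(388,197),turq=(421,232),blue=(379,297)).items(): print(nm,ray('top',uv,.036).round(4))
print('nest',ray('top',(155,228),.02).round(4))
hsv=cv2.cvtColor(im,cv2.COLOR_BGR2HSV)
print(hsv[251,370],hsv[260,380],hsv[180,160],hsv[251,350])
m=((hsv[:,:,0]>75)&(hsv[:,:,0]<105)&(hsv[:,:,1]>90)&(hsv[:,:,2]<120)).astype(np.uint8)
m[:,:100]=0;m[:,200:]=0
cn=max(cv2.findContours(m,0,2)[0],key=cv2.contourArea)
r=cv2.minAreaRect(cn);print(r,cv2.boxPoints(r))
print(ray('top',cv2.boxPoints(r),.015).round(4))
E
```

```text
brass [[ 0.4828 -0.2966  0.036 ]]
steel [[ 0.456  -0.1595  0.036 ]]
white [[ 0.6245 -0.2007  0.036 ]]
teal [[ 0.5879 -0.3178  0.036 ]]
turq [[ 0.5175 -0.3791  0.036 ]]
blue [[ 0.3952 -0.2901  0.036 ]]
nest [[0.5398 0.1412 0.02  ]]
[ 26 175 115] [ 28 176 149] [ 88 134  74] [ 34 106 157]
((147.81712341308594, 181.12619018554688), (163.22265625, 60.143646240234375), 80.17227935791016) [[104.25666  105.845314]
 [163.51773   95.57963 ]
 [191.3776   256.40707 ]
 [132.11652  266.67276 ]]
[[0.7907 0.2459 0.015 ]
 [0.8101 0.1265 0.015 ]
 [0.4824 0.0714 0.015 ]
 [0.4657 0.1866 0.015 ]]
```

View pics/crop1.png

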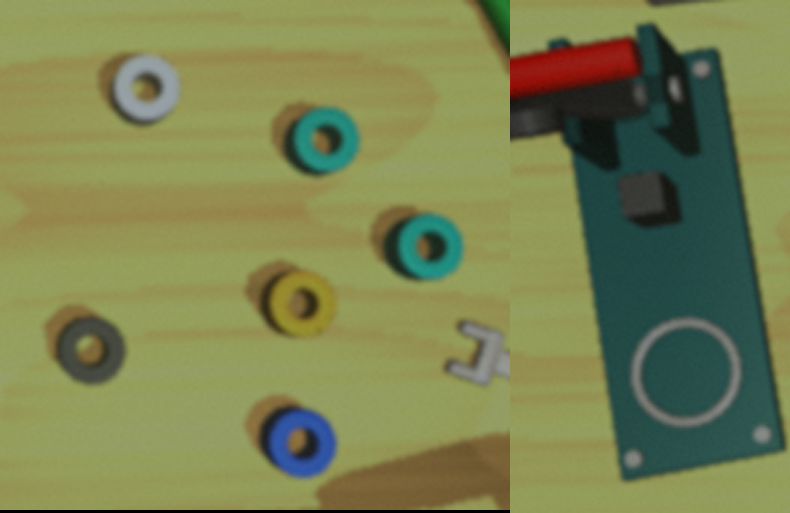

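The crop confirms it: the only yellow bush is at top-view (380.5,251.3), with the blue one below it and the turquoise pair to the upper right. The nest ring centre is about (155,228). Next I'll refine the bush centre and fit the press pose.

```bash
cat >> h.py <<'E'
from scipy.optimize import least_squares
from scipy.spatial.transform import Rotation as Ro
E
python3 - <<'E'
from h import *
im=cv2.imread('pics/a_top.png')
hsv=cv2.cvtColor(im,cv2.COLOR_BGR2HSV)
m=((hsv[:,:,0]<31)&(hsv[:,:,1]>150)).astype(np.uint8); m[:235]=0;m[268:]=0;m[:,:362]=0;m[:,397:]=0
print(m.sum());ys,xs=np.nonzero(m)
# top face: bright yellow
mb=m*(hsv[:,:,2]>125); c=max(cv2.findContours(mb.astype(np.uint8),0,2)[0],key=cv2.contourArea);print(cv2.minEnclosingCircle(c),cv2.fitEllipse(c))
# side
s=cv2.imread('pics/a_side.png'); cv2.imwrite('pics/crop2.png',np.hstack([cv2.resize(s[170:220,290:350],None,fx=6,fy=6,interpolation=cv2.INTER_CUBIC),cv2.resize(s[290:365,200:330],None,fx=3.3,fy=4,interpolation=cv2.INTER_CUBIC)]))
# press fit: near corners + right far corner (top)
px=np.array([[132.6,267.6],[191.7,256.8],[167,107.8],[154.9,227.9]])
B=np.array([[-70,60,15],[-70,-60,15],[240,-60,15],[0,0,20]])/1e3
def P(p):
    cs,sn=np.cos(p[2]),np.sin(p[2]); return np.c_[p[0]+cs*B[:,0]-sn*B[:,1],p[1]+sn*B[:,0]+cs*B[:,1],B[:,2]]
f=lambda p:(proj('top',P(p))-px).ravel()
r=least_squares(f,[.54,.14,.17]);print(r.x,np.degrees(r.x[2]),r.fun.round(2))
x=r.x;print('side proj nest,corners',proj('side',P(x)).round(1))
print('side brass',proj('side',[[.4828,-.2966,.036],[.4828,-.2966,0]]).round(1))
cs,sn=np.cos(x[2]),np.sin(x[2])
for y in(-80,80):
    h=[x[0]+cs*.123-sn*y/1e3,x[1]+sn*.123+cs*y/1e3,.326];print(h,proj('top',[h]),proj('side',[h]))
E
```

```text
368
((380.8013000488281, 250.65721130371094), 11.019329071044922) ((380.78350830078125, 250.83815002441406), (20.345434188842773, 21.13232421875), 165.3095245361328)
[0.54043569 0.140074   0.16151324] 9.254026998343777 [-1.22  1.15  0.6   0.31 -0.05 -1.32  0.69 -0.25]
side proj nest,corners [[321.4 348.9]
 [313.1 298.8]
 [164.7 305.7]
 [282.1 322.6]]
side brass [[316.8 190.5]
 [316.  200.9]]
[np.float64(0.6746998090135005), np.float64(0.08089506692512081), 0.326] [[138.89473962 110.66791421]] [[205.93137038 171.97662036]]
[np.float64(0.6489698993119805), np.float64(0.2388126775540549), 0.326] [[ 14.91477013 132.45439347]] [[197.15801947 237.24903434]]
```

View pics/crop2.png

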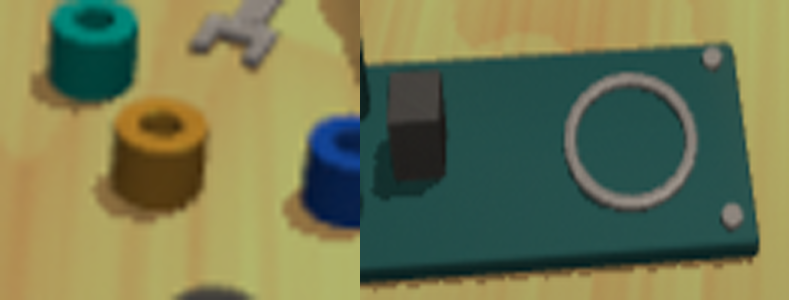

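Brass is at (0.483,-0.297). The press is at about (0.540,0.140) with yaw 9.25°. Moving above the brass bush.

Call:
jog_arm(steps=[[[4.4,-2.3,0],[0,0,0]],[[4.4,-2.3,0],[0,0,0]],[[4.4,-2.3,0],[0,0,0]],[[4.4,-2.3,0],[0,0,0]],[[4.4,-2.3,0],[0,0,0]],[[4.4,-2.3,0],[0,0,0]],[[4.4,-2.3,0],[0,0,0]],[[4.4,-2.3,0],[0,0,0]]], fingers=0.6)

```text
t: 0.95
tool_pos: [0.4808, -0.2955, 0.4007]
tool_rot: [-3.095, -0.517, 0.003]
contact_force: [0.9, -0.5, -0.4]
opening: 0.0681
```

```bash
cat >> h.py <<'E'
def go(target):
    o=ctrl.get_obs(); R=Ro.from_rotvec(o['tool_rot']).as_matrix()
    print('pos',o['tool_pos'].round(4),'F',o['contact_force'].round(1),'open',round(o['opening'],4),'t',round(o['t'],2),'xax',R[:,0].round(3),'yax',R[:,1].round(3),'zax',R[:,2].round(3))
    if target is not None: print('shift cm',(100*R.T@(np.array(target)-o['tool_pos'])).round(2))
def snap(n,f):
    c=ctrl.camera_info(n); im=ctrl.get_image(n)[:,:,::-1].copy(); cv2.imwrite('pics/'+f+'.png',im); return im,c
E
python3 - <<'E'
from h import *
go([.483,-.297,.30]); im,c=snap('wrist','w1'); print(proj('wrist',[.483,-.297,.036],c))
E
```

```text
pos [ 0.4808 -0.2955  0.4007] F [ 0.9 -0.5 -0.4] open 0.0681 t 0.95 xax [ 0.946  0.325 -0.001] yax [ 0.325 -0.946 -0.004] zax [-0.002  0.004 -1.   ]
shift cm [ 0.17  0.25 10.06]
[[288.39006919 174.94057822]]
```

View pics/w1.png

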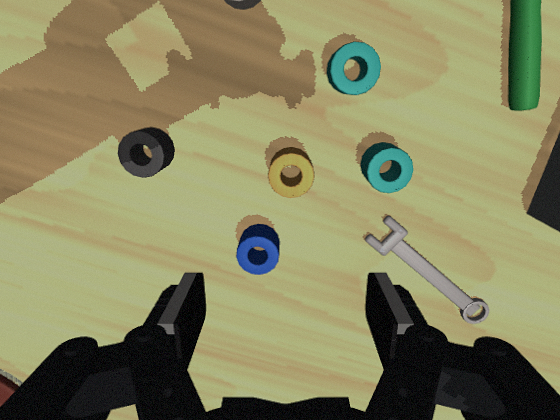

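The wrist view shows the brass top at about (291,174.5), predicted (288,175). The blue bush is at (258,250), turquoise at (387,168) and steel at (146,152). I'll refine and descend.

```bash
python3 - <<'E'
from h import *
p=ray('wrist',[291.3,174.5],.036)[0];print(p.round(4))
print(ray('top',[380.8,250.9],.036).round(4))
go([p[0],p[1],.22])
E
```

```text
[ 0.4891 -0.293   0.036 ]
[[ 0.483  -0.2981  0.036 ]]
pos [ 0.4843 -0.2908  0.4006] F [ 0.3  5.1 -0.2] open 0.0685 t 1.0 xax [0.944 0.331 0.004] yax [ 0.331 -0.944 -0.007] zax [ 0.001  0.008 -1.   ]
shift cm [ 0.31  0.5  18.06]
```

Call:
jog_arm(steps=[[[0.1,0.4,4],[0,0,0]],[[0,0,4],[0,0,0]],[[0,0,3],[0,0,0]],[[0,0,0],[0,0,0]],[[0,0,0],[0,0,0]]])

```text
t: 1.5
tool_pos: [0.4896, -0.2901, 0.2892]
tool_rot: [-3.089, -0.541, -0.008]
contact_force: [0.6, -0.0, 0.7]
opening: 0.0684
```

```bash
python3 - <<'E'
from h import *
go(None); im,c=snap('wrist','w2'); print(proj('wrist',[.483,-.298,.036],c))
hsv=cv2.cvtColor(im,cv2.COLOR_BGR2HSV)
cv2.imwrite('pics/w2c.png',cv2.resize(im[60:320,160:460],None,fx=2,fy=2))
import pickle;pickle.dump(c,open('c.pkl','wb'))
E
```

```text
pos [ 0.4896 -0.2901  0.2892] F [ 0.6 -0.   0.7] open 0.0684 t 1.5 xax [0.941 0.34  0.006] yax [ 0.34  -0.941 -0.005] zax [ 0.004  0.006 -1.   ]
[[293.99953222 233.51598393]]
```

View pics/w2c.png

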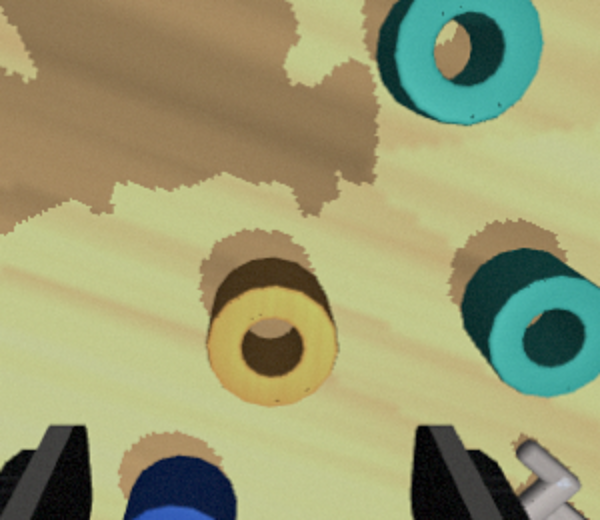

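```bash
python3 - <<'E'
from h import *
import pickle;c=pickle.load(open('c.pkl','rb'))
p=ray('wrist',[296,232.5],.036,c)[0];print(p.round(4))
go([p[0],p[1],.187])
E
```

```text
[ 0.4841 -0.299   0.036 ]
pos [ 0.4895 -0.2901  0.2891] F [-0.6  0.5 -0.7] open 0.0683 t 1.55 xax [0.941 0.34  0.005] yax [ 0.34  -0.941 -0.005] zax [ 0.003  0.006 -1.   ]
shift cm [-0.86  0.71 10.2 ]
```

Call:
jog_arm(steps=[[[-0.8,0.7,3],[0,0,0]],[[0,0,3],[0,0,0]],[[0,0,2],[0,0,0]],[[0,0,1],[0,0,0]],[[0,0,0],[0,0,0]]])

```text
t: 2.05
tool_pos: [0.4885, -0.3041, 0.2093]
tool_rot: [3.085, 0.537, 0.029]
contact_force: [-0.3, 0.7, 0.7]
opening: 0.0684
```

```bash
python3 - <<'E'
from h import *
go([.484,-.299,.187]); im,c=snap('wrist','w3')
E
```

```text
pos [ 0.4885 -0.3041  0.2093] F [-0.3  0.7  0.7] open 0.0684 t 2.05 xax [0.941 0.338 0.016] yax [ 0.338 -0.941  0.013] zax [ 0.02  -0.007 -1.   ]
shift cm [-0.29 -0.66  2.22]
```

View pics/w3.png

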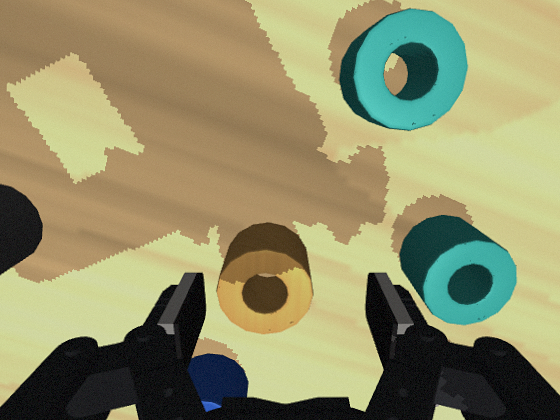

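Still centred on the brass bush (265,293). Correcting the small tilt and offset.

Call:
jog_arm(steps=[[[-0.15,-0.35,0],[0.8,-0.95,0]],[[-0.15,-0.3,0],[0,0,0]],[[0,0,0],[0,0,0]]])

```text
t: 2.4
tool_pos: [0.4849, -0.3001, 0.215]
tool_rot: [3.09, 0.539, 0.006]
contact_force: [0.8, 0.0, -0.2]
opening: 0.0686
```

```bash
python3 - <<'E'
from h import *
go([.484,-.299,.187])
E
```

```text
pos [ 0.4849 -0.3001  0.215 ] F [ 0.8  0.  -0.2] open 0.0686 t 2.4 xax [0.941 0.338 0.003] yax [ 0.338 -0.941  0.006] zax [ 0.005 -0.004 -1.   ]
shift cm [-0.06 -0.15  2.8 ]
```

Call:
jog_arm(steps=[[[-0.1,-0.1,1.5],[0.3,-0.2,0]],[[0,-0.1,1.3],[0,0,0]],[[0,0,0],[0,0,0]]])

```text
t: 2.7
tool_pos: [0.4835, -0.2985, 0.1862]
tool_rot: [3.093, 0.54, 0.001]
contact_force: [-0.2, 0.4, 0.6]
opening: 0.0683
```

```bash
python3 - <<'E'
from h import *
go([.484,-.299,.187]); im,c=snap('wrist','w4')
E
```

```text
pos [ 0.4835 -0.2985  0.1862] F [-0.2  0.4  0.6] open 0.0683 t 2.7 xax [0.941 0.339 0.   ] yax [ 0.339 -0.941  0.002] zax [ 0.001 -0.002 -1.   ]
shift cm [ 0.03  0.07 -0.08]
```

View pics/w4.png

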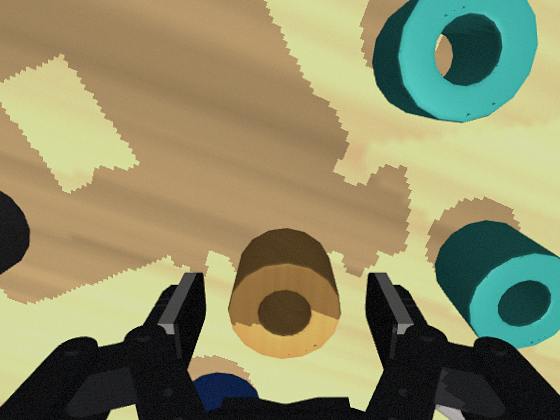

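The brass bush is centred between the pads at (285,310). Closing.

Call:
jog_arm(steps=[[[0,0,0],[0,0,0]],[[0,0,0],[0,0,0]],[[0,0,0],[0,0,0]],[[0,0,0],[0,0,0]],[[0,0,0],[0,0,0]]], fingers=-1, grip_force=50)

```text
t: 3.25
tool_pos: [0.4838, -0.2986, 0.1865]
tool_rot: [3.093, 0.539, 0.001]
contact_force: [0.1, -0.5, -0.4]
opening: 0.0421
```

```bash
python3 - <<'E'
from h import *
go([.484,-.299,.187])
E
```

```text
pos [ 0.4838 -0.2986  0.1865] F [ 0.1 -0.5 -0.4] open 0.0421 t 3.25 xax [0.941 0.338 0.   ] yax [ 0.338 -0.941  0.002] zax [ 0.001 -0.002 -1.   ]
shift cm [ 0.01  0.04 -0.05]
```

Call:
jog_arm(steps=[[[0,0,-2],[0,0,0]],[[0,0,-4],[0,0,0]],[[0,0,-4],[0,0,0]],[[0,0,-4],[0,0,0]],[[0,0,0],[0,0,0]],[[0,0,0],[0,0,0]]])

```text
t: 3.85
tool_pos: [0.4817, -0.297, 0.3251]
tool_rot: [-3.088, -0.538, 0.011]
contact_force: [-0.5, 0.7, -4.0]
opening: 0.042
```

```bash
python3 - <<'E'
from h import *
go([.5404,.14,.31]); im,c=snap('side','s2'); im,c=snap('wrist','w5'); s=cv2.imread('pics/s2.png')
cv2.imwrite('pics/c5.png',np.hstack([im,s])[:, :][::1] if 0 else cv2.resize(np.hstack([im,s]),(800,300)))
E
```

```text
pos [ 0.4817 -0.297   0.3251] F [-0.5  0.7 -4. ] open 0.042 t 3.85 xax [ 0.941  0.338 -0.006] yax [ 0.338 -0.941 -0.008] zax [-0.008  0.006 -1.   ]
shift cm [ 20.32 -39.12   1.71]
```

View pics/c5.png

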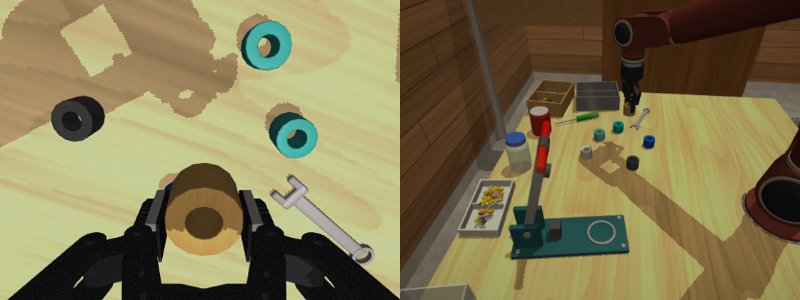

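The bush is held upright and steel has not moved. Carrying it to the nest.

Call:
jog_arm(steps=[[[2,-3.9,0],[0,0,0]],[[2,-3.9,0],[0,0,0]],[[2,-3.9,0],[0,0,0]],[[2,-3.9,0],[0,0,0]],[[2,-3.9,0],[0,0,0]],[[2,-3.9,0],[0,0,0]],[[2,-3.9,0],[0,0,0]],[[0,0,0],[0,0,0]]])

```text
t: 4.75
tool_pos: [0.518, 0.0177, 0.3074]
tool_rot: [-3.075, -0.526, 0.05]
contact_force: [-0.7, -0.9, -3.5]
opening: 0.0419
```

```bash
python3 - <<'E'
from h import *
go([.5404,.14,.31]); im,c=snap('wrist','w6'); print(proj('wrist',[.5404,.14,.02],c))
E
```

```text
pos [0.518  0.0177 0.3074] F [-0.7 -0.9 -3.5] open 0.0419 t 4.75 xax [ 0.943  0.333 -0.028] yax [ 0.332 -0.943 -0.026] zax [-0.035  0.015 -0.999]
shift cm [  6.18 -10.79  -0.15]
[[136.52733263 104.194487  ]]
```

View pics/w6.png

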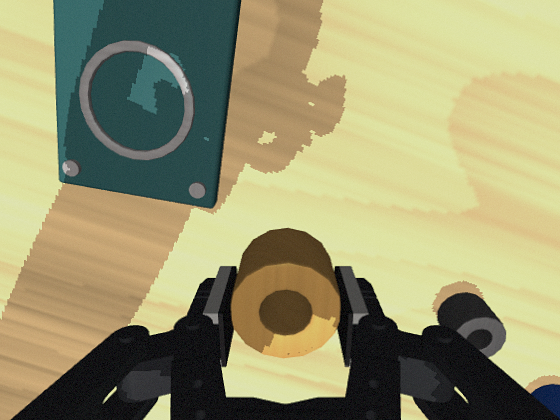

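Ring centre seen at (136.5,100), predicted (136.5,104). I'll estimate the nest from all three views.

```bash
python3 - <<'E'
from h import *
print(ray('wrist',[136.5,100],.02)[0], ray('side',[282.1,325.2],.02)[0], ray('top',[154.9,227.9],.02)[0])
go(None)
E
```

```text
[0.5427879 0.1380852 0.02     ] [0.53987926 0.14611486 0.02      ] [0.5399769  0.14141776 0.02      ]
pos [0.5177 0.016  0.3069] F [-1.4 -0.  -3.2] open 0.0422 t 4.8 xax [ 0.943  0.332 -0.03 ] yax [ 0.331 -0.943 -0.025] zax [-0.037  0.014 -0.999]
```

Call:
jog_arm(steps=[[[2,-4.2,0],[-1.5,1.6,0]],[[2,-3.5,0],[0,0,0]],[[1,-1.5,-0.5],[0,0,0]],[[0,0,0],[0,0,0]],[[0,0,0],[0,0,0]]])

```text
t: 5.3
tool_pos: [0.5337, 0.117, 0.3034]
tool_rot: [3.094, 0.517, -0.023]
contact_force: [-0.6, -0.3, -3.5]
opening: 0.0415
```

```bash
python3 - <<'E'
from h import *
go([.541,.1385,.25]); 
im,c=snap('wrist','w7'); print(proj('wrist',[.541,.1385,.02],c))
E
```

```text
pos [0.5337 0.117  0.3034] F [-0.6 -0.3 -3.5] open 0.0415 t 5.3 xax [ 0.946  0.325 -0.015] yax [ 0.325 -0.946  0.002] zax [-0.014 -0.007 -1.   ]
shift cm [ 1.47 -1.81  5.32]
[[258.01928353 179.72573051]]
```

View pics/w7.png

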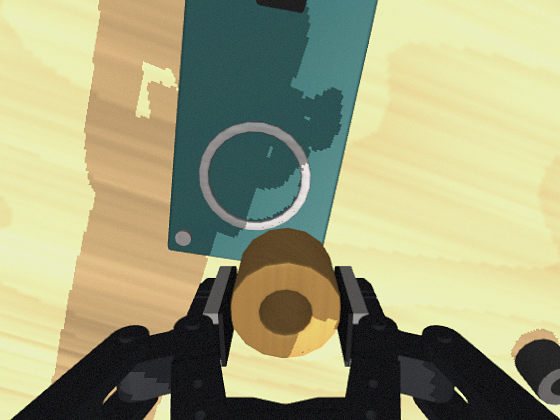

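Call:
jog_arm(steps=[[[1,-1.3,1.5],[0.1,0.9,0]],[[0.5,-0.8,1.5],[0,0,0]],[[0,0,0.8],[0,0,0]],[[0,0,0],[0,0,0]],[[0,0,0],[0,0,0]]])

```text
t: 5.85
tool_pos: [0.5407, 0.1362, 0.2613]
tool_rot: [3.098, 0.506, -0.006]
contact_force: [0.1, 0.2, -2.6]
opening: 0.0419
```

```bash
python3 - <<'E'
from h import *
go([.5415,.1415,.205]); 
im,c=snap('wrist','w8'); print(proj('wrist',[.5415,.1415,.02],c)); s,_=snap('side','s8'); t,_=snap('top','t8')
cv2.imwrite('pics/c8.png',np.hstack([cv2.resize(s[200:380,150:350],(400,360)),cv2.resize(t[130:310,60:260],(400,360))]))
E
```

```text
pos [0.5407 0.1362 0.2613] F [ 0.1  0.2 -2.6] open 0.0419 t 5.85 xax [ 0.948  0.318 -0.004] yax [ 0.318 -0.948  0.002] zax [-0.004 -0.003 -1.   ]
shift cm [ 0.27 -0.49  5.63]
[[275.73097929 220.1119152 ]]
```

View pics/w8.png

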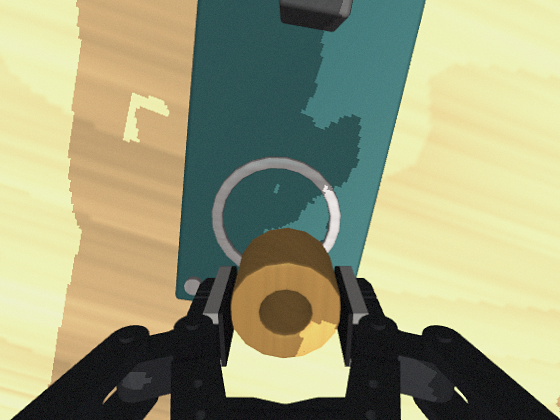

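View pics/c8.png

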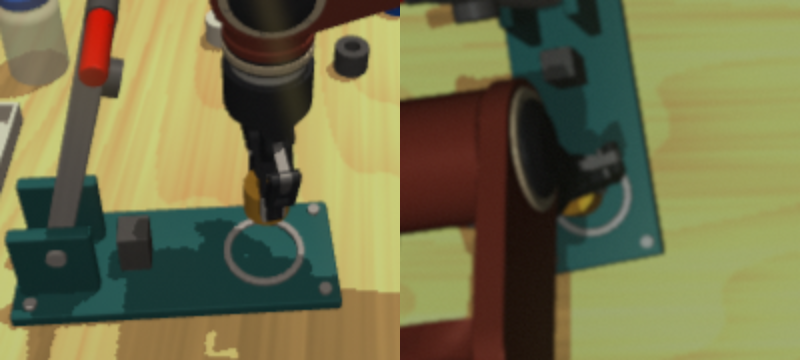

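The predicted nest (276,220) agrees with the seen ring (277,218). Descending, slowing near the plate.

Call:
jog_arm(steps=[[[0.2,-0.35,1.5],[0.1,0.2,0]],[[0.1,-0.1,1],[0,0,0]],[[0,0,0.5],[0,0,0]],[[0,0,0],[0,0,0]]])

```text
t: 6.4
tool_pos: [0.5436, 0.1414, 0.2341]
tool_rot: [3.1, 0.506, 0.009]
contact_force: [0.2, -0.1, -3.6]
opening: 0.042
```

```bash
python3 - <<'E'
from h import *
go([.5425,.1412,.2025]) 
E
```

```text
pos [0.5436 0.1414 0.2341] F [ 0.2 -0.1 -3.6] open 0.042 t 6.4 xax [0.948 0.318 0.006] yax [ 0.318 -0.948  0.002] zax [ 0.006  0.    -1.   ]
shift cm [-0.13 -0.02  3.16]
```

Call:
jog_arm(steps=[[[-0.1,0,1.2],[0,-0.3,0]],[[0,0,0.8],[0,0,0]],[[0,0,0.4],[0,0,0]],[[0,0,0.2],[0,0,0]],[[0,0,0],[0,0,0]]])

```text
t: 6.9
tool_pos: [0.543, 0.1409, 0.2065]
tool_rot: [3.099, 0.505, 0.002]
contact_force: [0.5, 0.3, -3.5]
opening: 0.0423
```

```bash
python3 - <<'E'
from h import *
go([.5425,.1412,.2025]) 
w,_=snap('wrist','w9');s,_=snap('side','s9')
cv2.imwrite('pics/c9.png',np.hstack([w[100:400,100:480],cv2.resize(s[260:360,180:340],None,fx=2.6,fy=3)]))
E
```

```text
pos [0.543  0.1409 0.2065] F [ 0.5  0.3 -3.5] open 0.0423 t 6.9 xax [0.948 0.318 0.001] yax [ 0.318 -0.948  0.002] zax [ 0.001 -0.002 -1.   ]
shift cm [-0.04 -0.04  0.4 ]
```

View pics/c9.png

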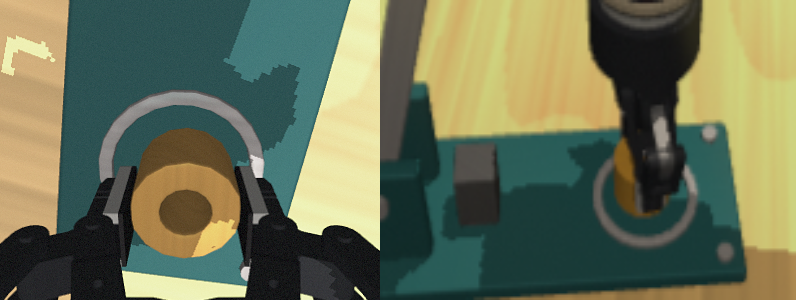

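The bush is inside the ring and reasonably centred. Continuing down to contact.

Call:
jog_arm(steps=[[[0,0,0.2],[0,0,0]],[[0,0,0.2],[0,0,0]],[[0,0,0.1],[0,0,0]],[[0,0,0],[0,0,0]]])

```text
t: 7.4
tool_pos: [0.5437, 0.141, 0.2028]
tool_rot: [3.099, 0.505, 0.006]
contact_force: [-0.5, 0.2, -3.3]
opening: 0.0417
```

```bash
python3 - <<'E'
from h import *
go([.5425,.1412,.2025]) 
E
```

```text
pos [0.5437 0.141  0.2028] F [-0.5  0.2 -3.3] open 0.0417 t 7.4 xax [0.948 0.318 0.004] yax [ 0.318 -0.948  0.003] zax [ 0.004 -0.001 -1.   ]
shift cm [-0.11 -0.05  0.03]
```

Call:
jog_arm(steps=[[[-0.1,0,0.15],[0,-0.2,0]],[[0,0,0.1],[0,0,0]],[[0,0,0],[0,0,0]]])

```text
t: 7.7
tool_pos: [0.5432, 0.1408, 0.2017]
tool_rot: [3.098, 0.505, 0.002]
contact_force: [0.1, -0.1, -2.3]
opening: 0.0422
```

```bash
python3 - <<'E'
from h import *
go([.5425,.1412,.2025]) 
E
```

```text
pos [0.5432 0.1408 0.2017] F [ 0.1 -0.1 -2.3] open 0.0422 t 7.7 xax [0.948 0.318 0.001] yax [ 0.318 -0.948  0.003] zax [ 0.002 -0.003 -1.   ]
shift cm [-0.06 -0.06 -0.08]
```

Call:
jog_arm(steps=[[[0,0,0.1],[0,0,0]],[[0,0,0.05],[0,0,0]],[[0,0,0],[0,0,0]]])

```text
t: 8.0
tool_pos: [0.5435, 0.1408, 0.2016]
tool_rot: [3.098, 0.506, 0.001]
contact_force: [-1.1, -1.0, -0.9]
opening: 0.0416
```

Contact: the weight is now carried by the plate. Releasing, then lifting straight up.

Call:
jog_arm(steps=[[[0,0,0],[0,0,0]],[[0,0,0],[0,0,0]],[[0,0,0],[0,0,0]],[[0,0,0],[0,0,0]],[[0,0,0],[0,0,0]]], fingers=0.7)

```text
t: 8.5
tool_pos: [0.5443, 0.1409, 0.2018]
tool_rot: [3.098, 0.505, 0.008]
contact_force: [0.3, -0.2, 0.5]
opening: 0.0724
```

Call:
jog_arm(steps=[[[0,0,-1],[0,0,0]],[[0,0,-2],[0,0,0]],[[0,0,-4],[0,0,0]],[[0,0,-4],[0,0,0]],[[0,0,0],[0,0,0]],[[0,0,0],[0,0,0]]])

```text
t: 9.1
tool_pos: [0.5434, 0.1411, 0.3179]
tool_rot: [3.098, 0.505, 0.007]
contact_force: [0.1, -0.5, -0.0]
opening: 0.0725
```

```bash
python3 - <<'E'
from h import *
go(None) 
w,_=snap('wrist','w10');s,_=snap('side','s10')
cv2.imwrite('pics/c10.png',np.hstack([w[100:400,100:480],cv2.resize(s[260:360,180:340],None,fx=2.6,fy=3)]))
E
```

```text
pos [0.5434 0.1411 0.3179] F [ 0.1 -0.5 -0. ] open 0.0725 t 9.1 xax [0.948 0.318 0.004] yax [ 0.318 -0.948  0.004] zax [ 0.005 -0.002 -1.   ]
```

View pics/c10.png

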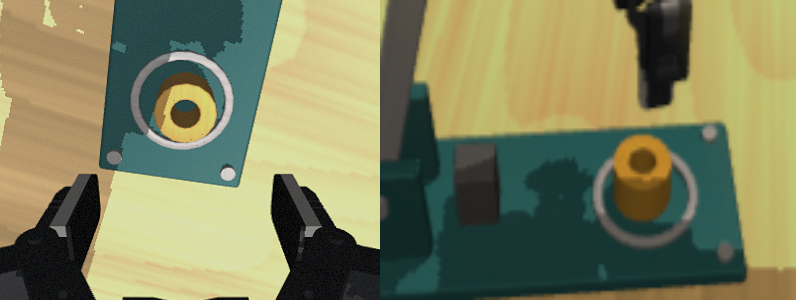

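```bash
python3 - <<'E'
from h import *
b=ray('wrist',[286,213.5],.051)[0];r=ray('wrist',[282,200.5],.02)[0];print('w',b,r,b-r)
f=lambda u,v:[180+(u-380)/2.6,260+v/3]
b=ray('side',f(642,158),.051)[0];r=ray('side',f(646,197),.02)[0];print('s',b,r,b-r)
E
```

```text
w [0.54400401 0.13905316 0.051     ] [0.54271061 0.14161462 0.02      ] [ 0.0012934  -0.00256146  0.031     ]
s [0.5433774  0.13992198 0.051     ] [0.53937532 0.14716418 0.02      ] [ 0.00400208 -0.0072422   0.031     ]
```

The bush stands inside the ring. The wrist view says it is 3 mm off centre and the side view says 8 mm. I'll overlay the models to settle which is right.

```bash
cat > ov.py <<'E'
from h import *
def ov(n,img,c,bx,by,rx,ry,S,box,out):
    u0,v0,u1,v1=box; im=cv2.resize(img[v0:v1,u0:u1],None,fx=S,fy=S,interpolation=cv2.INTER_CUBIC)
    t=np.linspace(0,2*np.pi,60)
    def circ(x,y,r,z,col):
        p=proj(n,np.c_[x+r*np.cos(t),y+r*np.sin(t),0*t+z],c); p=(p-[u0,v0]+.5)*S
        cv2.polylines(im,[np.int32(p.round())],True,col,1)
    circ(bx,by,.022,.051,(255,0,0));circ(bx,by,.022,.015,(255,0,255));circ(rx,ry,.033,.02,(0,0,255));circ(rx,ry,.040,.02,(0,0,255))
    cv2.imwrite('pics/'+out,im)
E
python3 - <<'E'
from ov import *
w=cv2.imread('pics/w10.png');s=cv2.imread('pics/s10.png')
c=ctrl.camera_info('wrist')
ov('wrist',w,c,.544,.139,.5427,.1416,4,(210,140,350,270),'o1.png')
ov('side',s,ctrl.camera_info('side'),.5434,.1399,.5394,.1472,7,(235,290,325,360),'o2.png')
E
```

```text
(no output)
```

View pics/o1.png

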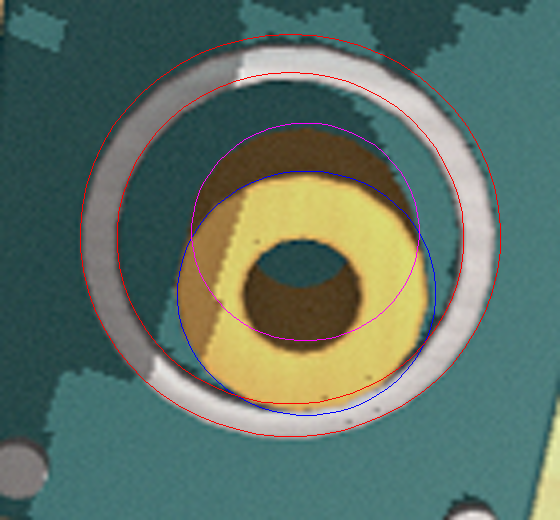

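View pics/o2.png

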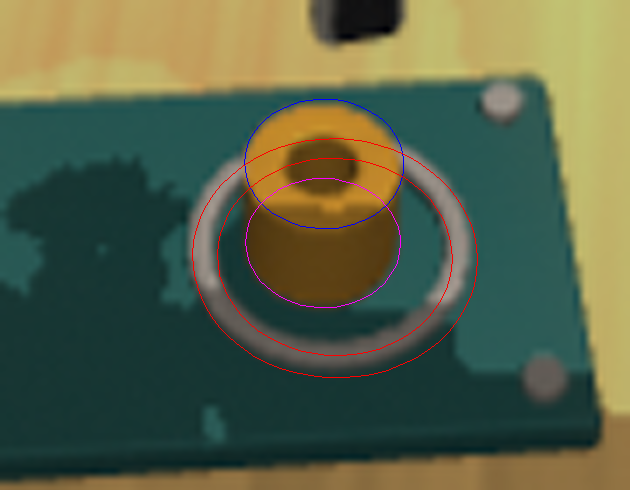

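The bush stands flat inside the ring, 3–6 mm off centre by the overlays. It can't be more than 11 mm off while inside the ring. Next is the lever: jaws along press x, gripping the handle at press y=-50 from above.

```bash
python3 - <<'E'
from h import *
print(ctrl.get_obs()['q'].round(3)); go([.52,.05,.50])
E
```

```text
[ 0.122 -0.029  1.845 -0.003  1.322  1.37 ]
pos [0.5435 0.1411 0.3174] F [-0.4 -0.4  0.2] open 0.0726 t 9.2 xax [0.948 0.318 0.004] yax [ 0.318 -0.948  0.004] zax [ 0.005 -0.002 -1.   ]
shift cm [ -5.06   7.96 -18.25]
```

Call:
jog_arm(steps=[[[-1.3,2,-4],[0,0,0]],[[-1.3,2,-4],[0,0,0]],[[-1.3,2,-4],[0,0,0]],[[-1.3,2,-4],[0,0,0]],[[0,0,0],[0,0,-8]],[[0,0,0],[0,0,-8]],[[0,0,0],[0,0,-8]],[[0,0,0],[0,0,-8]]], fingers=0.3)

```text
t: 10.0
tool_pos: [0.5179, 0.0452, 0.4693]
tool_rot: [-2.822, -1.368, 0.032]
contact_force: [-0.1, -0.4, 0.4]
opening: 0.0556
```

Call:
jog_arm(steps=[[[0,0,0],[0,0,-8]],[[0,0,0],[0,0,-8]],[[0,0,0],[0,0,-8]],[[0,0,0],[0,0,-8]],[[0,0,0],[0,0,-8]],[[0,0,0],[0,0,-4]],[[0,0,0],[0,0,0]]])

```text
t: 10.7
tool_pos: [0.5178, 0.0448, 0.4551]
tool_rot: [-2.047, -2.341, 0.048]
contact_force: [0.4, 0.6, 0.6]
opening: 0.0555
```

```bash
python3 - <<'E'
from h import *
print(ctrl.get_obs()['q'].round(3)); go([.671,.112,.53])
w,_=snap('wrist','w11');
R=Ro.from_rotvec(ctrl.get_obs()['tool_rot']).as_matrix();c=np.cos(.1615);s=np.sin(.1615)
T=np.array([[s,c,0],[-c,s,0],[0,0,-1]]).T
print('x y z cols',T.T.round(3), 'turn deg',np.degrees(Ro.from_matrix(R.T@T).as_rotvec()).round(2))
E
```

```text
[-0.056 -0.215  1.782 -0.005  1.619 -0.19 ]
pos [0.5178 0.0448 0.4551] F [0.4 0.6 0.6] open 0.0555 t 10.7 xax [-0.133  0.991  0.003] yax [ 0.99   0.133 -0.044] zax [-0.044 -0.003 -0.999]
shift cm [ 4.64 15.73 -8.18]Traceback (most recent call last):
  File "<stdin>", line 6, in <module>
  File "scipy/spatial/transform/_rotation.pyx", line 1143, in scipy.spatial.transform._rotation.Rotation.from_matrix
ValueError: Non-positive determinant (left-handed or null coordinate frame) in rotation matrix 0: [[ 0.95706892  0.28983994 -0.00344771]
 [ 0.28969804 -0.95606692  0.04484509]
 [-0.00970166  0.04391863  0.998988  ]].
```

View pics/w11.png

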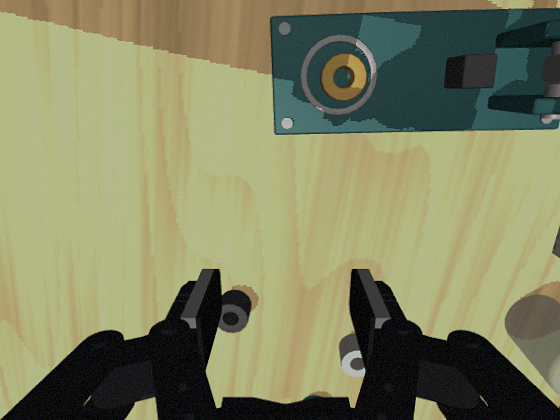

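The bush is still in the nest (344,76 inside the ring), and the gripper is nearly aligned. Moving above the handle.

Call:
jog_arm(steps=[[[0,0,-4.5],[-2.5,0,-1.6]],[[0,0,-4.5],[0,0,0]],[[1,3,-1],[0,0,0]],[[1,4,0],[0,0,0]],[[1,4,0],[0,0,0]],[[1,3,0],[0,0,0]],[[0,0,0],[0,0,0]]], fingers=0.2)

```text
t: 11.45
tool_pos: [0.657, 0.1075, 0.5499]
tool_rot: [-2.044, -2.371, 0.006]
contact_force: [-0.4, -0.2, -0.7]
opening: 0.0511
```

```bash
cat >> h.py <<'E'
PX,PY,YAW=.5415,.142,.1615
def press(x,y,z): 
    c,s=np.cos(YAW),np.sin(YAW); return np.array([PX+c*x-s*y,PY+s*x+c*y,z])
def turn():
    R=Ro.from_rotvec(ctrl.get_obs()['tool_rot']).as_matrix();c,s=np.cos(YAW),np.sin(YAW)
    T=np.array([[-s,c,0],[c,s,0],[0,0,-1]]).T
    print('turn deg',np.degrees(Ro.from_matrix(R.T@T).as_rotvec()).round(2))
E
python3 - <<'E'
from h import *
print(ctrl.get_obs()['q'].round(3)); go(press(.123,-.05,.326+.155)); turn()
w,c=snap('wrist','w12'); s,_=snap('side','s12')
print(proj('wrist',[press(.123,y,.326) for y in(-.08,-.05,.08)],c))
cv2.imwrite('pics/c12.png',cv2.resize(np.hstack([w,s]),(800,300)))
E
```

```text
[ 0.05   0.107  1.318  0.005  1.727 -0.097]
pos [0.657  0.1075 0.5499] F [-0.4 -0.2 -0.7] open 0.0511 t 11.45 xax [-0.147  0.989  0.006] yax [ 0.989  0.147 -0.01 ] zax [-0.011  0.004 -1.   ]
shift cm [0.24 1.52 6.87]
turn deg [-0.58 -0.35 -0.8 ]
[[314.89847198 280.73698774]
 [315.48673622 234.01070509]
 [318.21974281 -27.30282958]]
```

View pics/c12.png

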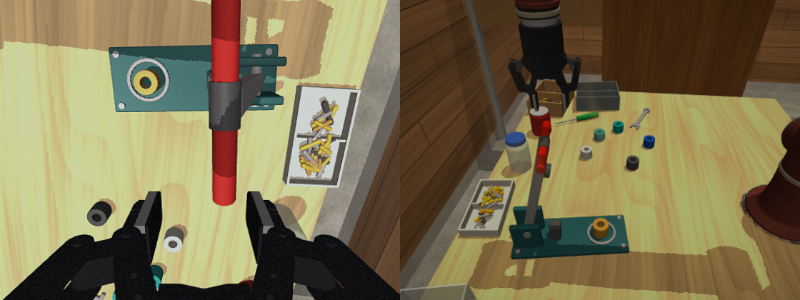

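The handle end is seen at (314,285), predicted (315,281). Aligning, then lowering the jaws over it.

Call:
jog_arm(steps=[[[0.2,1.5,0],[-0.6,-0.3,-0.8]],[[0,0,0],[0,0,0]],[[0,0,0],[0,0,0]]])

```text
t: 11.85
tool_pos: [0.6673, 0.1093, 0.5515]
tool_rot: [-2.039, -2.39, 0.001]
contact_force: [0.3, -0.8, 1.4]
opening: 0.0512
```

```bash
python3 - <<'E'
from h import *
go(press(.123,-.05,.326+.155)); turn()
w,c=snap('wrist','w13');print(proj('wrist',[press(.123,y,.326) for y in(-.08,-.05,.08)],c))
E
```

```text
pos [0.6673 0.1093 0.5515] F [ 0.3 -0.8  1.4] open 0.0512 t 11.85 xax [-0.157  0.988 -0.   ] yax [ 0.988  0.157 -0.001] zax [-0.001 -0.    -1.   ]
shift cm [0.25 0.42 7.05]
turn deg [-0.05  0.02 -0.19]
[[293.33615659 277.41392256]
 [293.48255329 230.98022253]
 [294.15235969 -29.57926371]]
```

View pics/w13.png

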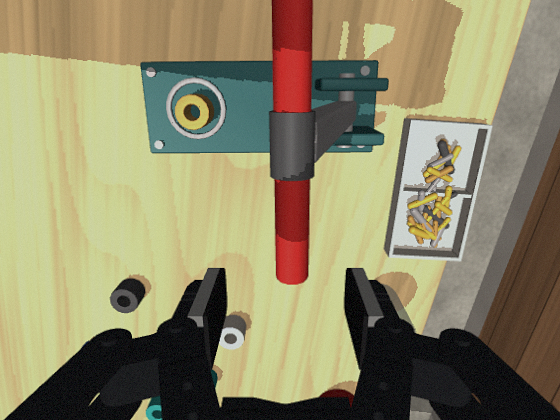

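Call:
jog_arm(steps=[[[0.2,0.3,2],[0,0,0]],[[0,0,2],[0,0,0]],[[0,0,1.5],[0,0,0]],[[0,0,1],[0,0,0]],[[0,0,0],[0,0,0]],[[0,0,0],[0,0,0]]])

```text
t: 12.5
tool_pos: [0.6663, 0.11, 0.4883]
tool_rot: [2.041, 2.384, 0.003]
contact_force: [0.4, -0.2, 1.2]
opening: 0.0512
```

```bash
python3 - <<'E'
from h import *
go(press(.123,-.05,.326+.155)); turn()
w,c=snap('wrist','w14');s,_=snap('side','s14');cv2.imwrite('pics/c14.png',np.hstack([w[:,:],cv2.resize(s[60:270,130:250],(240,420))]))
E
```

```text
pos [0.6663 0.11   0.4883] F [ 0.4 -0.2  1.2] open 0.0512 t 12.5 xax [-0.154  0.988 -0.001] yax [0.988 0.154 0.004] zax [ 0.004 -0.    -1.   ]
shift cm [0.17 0.49 0.73]
turn deg [ 0.21  0.06 -0.39]
```

View pics/c14.png

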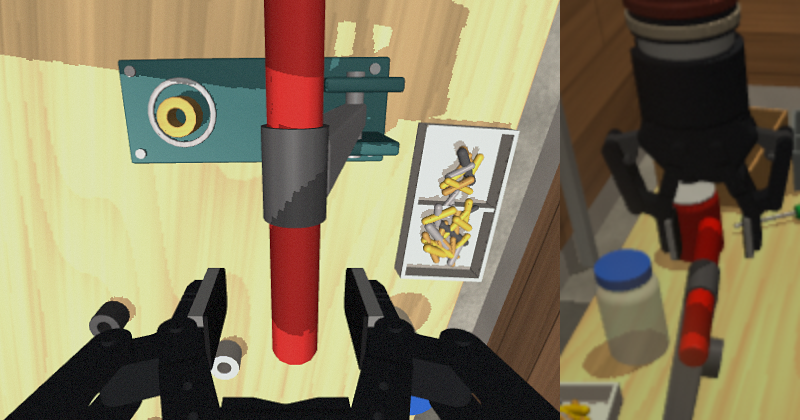

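Call:
jog_arm(steps=[[[0.2,0.4,0.8],[0.2,0,-0.4]],[[0,0.05,0.2],[0,0,0]],[[0,0,0],[0,0,0]]])

```text
t: 12.9
tool_pos: [0.6713, 0.113, 0.48]
tool_rot: [2.031, 2.392, 0.003]
contact_force: [-0.1, -1.0, 0.5]
opening: 0.0512
```

Call:
jog_arm(steps=[[[0,0,0],[0,0,0]],[[0,0,0],[0,0,0]],[[0,0,0],[0,0,0]],[[0,0,0],[0,0,0]],[[0,0,0],[0,0,0]],[[0,0,0],[0,0,0]]], fingers=-1, grip_force=30)

```text
t: 13.5
tool_pos: [0.6705, 0.113, 0.4802]
tool_rot: [2.034, 2.394, -0.003]
contact_force: [-0.9, 1.0, -0.2]
opening: 0.0189
```

```bash
python3 - <<'E'
from h import *
go(press(.123,-.05,.326+.155)); turn()
w,c=snap('wrist','w15');s,_=snap('side','s15');cv2.imwrite('pics/c15.png',np.hstack([w[:,:],cv2.resize(s[60:270,130:250],(240,420))]))
E
```

```text
pos [0.6705 0.113  0.4802] F [-0.9  1.  -0.2] open 0.0189 t 13.5 xax [-0.162  0.987 -0.002] yax [ 0.987  0.162 -0.001] zax [-0.001 -0.002 -1.   ]
shift cm [-0.06  0.03 -0.08]
turn deg [-0.07  0.09  0.06]
```

View pics/c15.png

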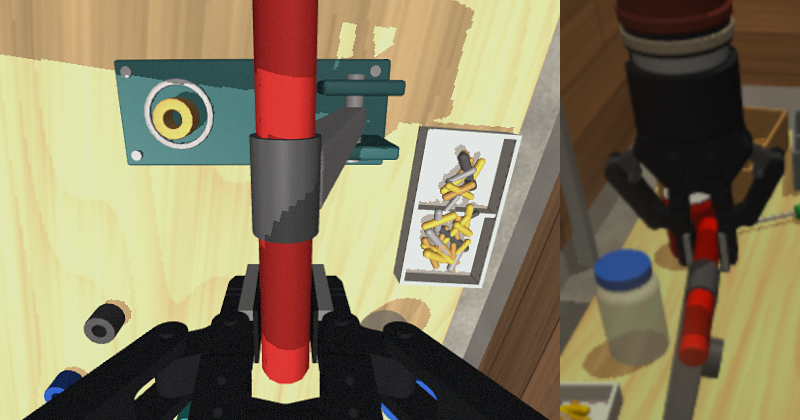

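The handle is gripped (opening 18.9 mm) at y≈-50. I'll step down the arc, tool vertical, checking the force on the way.

```bash
cat >> h.py <<'E'
def arc(step,n):
    o=ctrl.get_obs(); g=o['tool_pos']+Ro.from_rotvec(o['tool_rot']).as_matrix()[:,2]*.155
    c,s=np.cos(YAW),np.sin(YAW); d=g-[PX,PY,0]; x=c*d[0]+s*d[1]; y=-s*d[0]+c*d[1]
    a=np.arctan2(g[2]-.075,.19-x); r=np.hypot(g[2]-.075,.19-x)
    print('t',round(o['t'],2),'a',np.degrees(a).round(2),'r',r.round(4),'y',y.round(4),'F',o['contact_force'].round(1),'M',o['wrist_torque'].round(2),'open',round(o['opening'],4)); turn()
    px,pz=x,g[2]
    for i in range(1,n+1):
        b=a+np.radians(step)*i; qx,qz=.19-.26*np.cos(b),.075+.26*np.sin(b)
        print([0,round(100*(qx-px),1),round(-100*(qz-pz),1)],end=' '); px,pz=qx,qz
    print()
E
python3 -c "
from h import *
arc(-5,5)"
```

```text
t 13.6 a 74.89 r 0.2591 y -0.0497 F [-0.5  0.8  0.1] M [0.02 0.09 0.06] open 0.0191
turn deg [-0.08  0.09  0.06]
[0, np.float64(-2.2), np.float64(0.6)] [0, np.float64(-2.1), np.float64(0.9)] [0, np.float64(-2.0), np.float64(1.1)] [0, np.float64(-1.9), np.float64(1.2)] [0, np.float64(-1.8), np.float64(1.4)]
```

Call:
jog_arm(steps=[[[0,-2.2,0.6],[0,0,0]],[[0,-2.1,0.9],[0,0,0]],[[0,0,0],[0,0,0]]])

```text
t: 13.9
tool_pos: [0.6298, 0.1063, 0.4678]
tool_rot: [2.025, 2.385, 0.019]
contact_force: [4.4, 0.2, -4.2]
opening: 0.0189
```

```bash
python3 -c "
from h import *
arc(-5,5)"
```

```text
t 13.9 a 66.01 r 0.2604 y -0.0497 F [ 4.4  0.2 -4.2] M [ 0.11 -0.49  0.07] open 0.0189
turn deg [1.01 0.09 0.08]
[0, np.float64(-2.0), np.float64(1.0)] [0, np.float64(-1.9), np.float64(1.2)] [0, np.float64(-1.8), np.float64(1.3)] [0, np.float64(-1.7), np.float64(1.5)] [0, np.float64(-1.6), np.float64(1.6)]
```

Call:
jog_arm(steps=[[[0,-2.0,1.0],[0.8,0,0]],[[0,-1.9,1.2],[0,0,0]],[[0,-1.8,1.3],[0,0,0]],[[0,0,0],[0,0,0]]])

```text
t: 14.3
tool_pos: [0.5776, 0.0977, 0.4383]
tool_rot: [2.019, 2.378, 0.037]
contact_force: [4.6, 1.5, -1.4]
opening: 0.0188
```

```bash
python3 -c "
from h import *
arc(-5,5)"
```

```text
t 14.3 a 53.09 r 0.2606 y -0.0498 F [ 4.6  1.5 -1.4] M [ 0.11 -0.51  0.03] open 0.0188
turn deg [1.84 0.08 0.09]
[0, np.float64(-1.7), np.float64(1.5)] [0, np.float64(-1.6), np.float64(1.6)] [0, np.float64(-1.5), np.float64(1.7)] [0, np.float64(-1.3), np.float64(1.8)] [0, np.float64(-1.2), np.float64(2.0)]
```

Call:
jog_arm(steps=[[[0,-1.7,1.5],[1.5,0,0]],[[0,-1.6,1.6],[0,0,0]],[[0,-1.5,1.7],[0,0,0]],[[0,0,0],[0,0,0]]])

```text
t: 14.7
tool_pos: [0.5368, 0.0909, 0.3991]
tool_rot: [2.019, 2.379, 0.037]
contact_force: [2.1, 0.4, 2.9]
opening: 0.0187
```

```bash
python3 -c "
from h import *
arc(-5,6)"
```

```text
t 14.7 a 40.53 r 0.2604 y -0.0498 F [2.1 0.4 2.9] M [ 0.07 -0.09  0.07] open 0.0187
turn deg [1.82 0.05 0.09]
[0, np.float64(-1.4), np.float64(1.8)] [0, np.float64(-1.2), np.float64(1.9)] [0, np.float64(-1.1), np.float64(2.0)] [0, np.float64(-0.9), np.float64(2.1)] [0, np.float64(-0.7), np.float64(2.2)] [0, np.float64(-0.5), np.float64(2.2)]
```

Call:
jog_arm(steps=[[[0,-1.4,1.8],[1.5,0,0]],[[0,-1.2,1.9],[0,0,0]],[[0,-1.1,2.0],[0,0,0]],[[0,0,0],[0,0,0]]])

```text
t: 15.1
tool_pos: [0.5077, 0.086, 0.3535]
tool_rot: [2.023, 2.383, 0.028]
contact_force: [-0.4, 0.2, 5.2]
opening: 0.0192
```

```bash
python3 -c "
from h import *
arc(-5,6)"
```

```text
t 15.1 a 28.39 r 0.2599 y -0.0499 F [-0.4  0.2  5.2] M [ 0.12 -0.01 -0.01] open 0.0192
turn deg [1.35 0.02 0.09]
[0, np.float64(-1.0), np.float64(2.0)] [0, np.float64(-0.8), np.float64(2.1)] [0, np.float64(-0.6), np.float64(2.2)] [0, np.float64(-0.4), np.float64(2.2)] [0, np.float64(-0.2), np.float64(2.3)] [0, np.float64(-0.0), np.float64(2.3)]
```

Call:
jog_arm(steps=[[[0,-1.0,2.0],[1,0,0]],[[0,-0.8,2.1],[0,0,0]],[[0,-0.6,2.2],[0,0,0]],[[0,0,0],[0,0,0]]])

```text
t: 15.5
tool_pos: [0.4897, 0.0829, 0.3015]
tool_rot: [2.03, 2.392, 0.008]
contact_force: [-1.4, 0.8, 6.3]
opening: 0.0188
```

```bash
python3 -c "
from h import *
arc(-5,6)"
```

```text
t 15.5 a 15.98 r 0.2596 y -0.05 F [-1.4  0.8  6.3] M [ 0.04  0.18 -0.02] open 0.0188
turn deg [ 0.39 -0.02  0.1 ]
[0, np.float64(-0.6), np.float64(2.2)] [0, np.float64(-0.3), np.float64(2.2)] [0, np.float64(-0.1), np.float64(2.3)] [0, np.float64(0.1), np.float64(2.3)] [0, np.float64(0.3), np.float64(2.3)] [0, np.float64(0.5), np.float64(2.2)]
```

Call:
jog_arm(steps=[[[0,-0.6,2.2],[0,0,0]],[[0,-0.3,2.2],[0,0,0]],[[0,-0.1,1.5],[0,0,0]],[[0,0,0],[0,0,0]]])

```text
t: 15.9
tool_pos: [0.4825, 0.0815, 0.2492]
tool_rot: [-2.028, -2.391, 0.009]
contact_force: [-5.7, -1.6, 6.8]
opening: 0.0193
```

```bash
python3 -c "
from h import *
arc(-1,4)"
```

```text
t 15.9 a 4.24 r 0.26 y -0.05 F [-5.7 -1.6  6.8] M [-0.09  0.78 -0.06] open 0.0193
turn deg [-0.5  -0.07  0.14]
[0, np.float64(-0.0), np.float64(0.5)] [0, np.float64(-0.0), np.float64(0.5)] [0, np.float64(-0.0), np.float64(0.5)] [0, np.float64(-0.0), np.float64(0.5)]
```

Call:
jog_arm(steps=[[[0,0,0.8],[0,0,0]],[[0,0,0.7],[0,0,0]],[[0,0,0.5],[0,0,0]],[[0,0,0.3],[0,0,0]],[[0,0,0],[0,0,0]]])

```text
t: 16.4
tool_pos: [0.4849, 0.0817, 0.2328]
tool_rot: [-2.017, -2.379, 0.034]
contact_force: [-10.2, 0.1, 8.1]
opening: 0.019
```

```bash
python3 -c "
from h import *
arc(-1,4)
s,_=snap('side','s20');cv2.imwrite('pics/c20.png',cv2.resize(s[220:390,140:360],None,fx=3,fy=3))"
```

```text
t 16.4 a 0.64 r 0.2604 y -0.05 F [-10.2   0.1   8.1] M [-0.17  1.11  0.03] open 0.019
turn deg [-1.78 -0.16  0.17]
[0, np.float64(0.0), np.float64(0.5)] [0, np.float64(0.0), np.float64(0.5)] [0, np.float64(0.0), np.float64(0.5)] [0, np.float64(0.0), np.float64(0.5)]
```

View pics/c20.png

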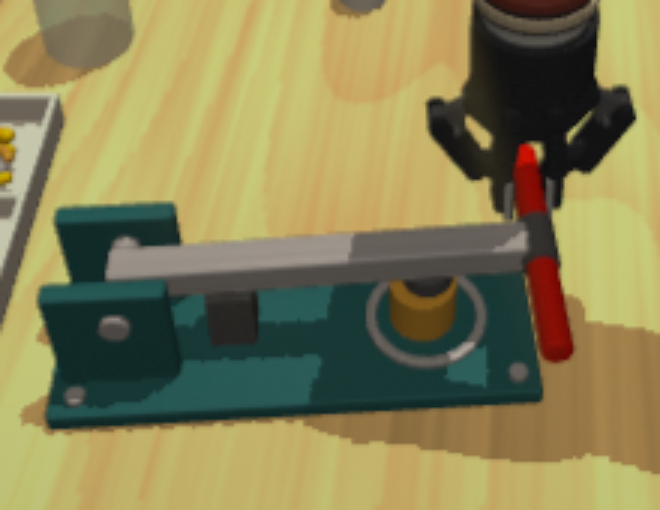

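The lever is nearly level and the bush stands inside the ring. Pressing a little more against the stop.

Call:
jog_arm(steps=[[[0,-0.1,0.5],[-0.8,0,0]],[[0,0,0.5],[0,0,0]],[[0,0,0.4],[0,0,0]],[[0,0,0],[0,0,0]]])

```text
t: 16.85
tool_pos: [0.4856, 0.0817, 0.226]
tool_rot: [-2.013, -2.376, 0.04]
contact_force: [-8.8, -0.9, 6.1]
opening: 0.0192
```

```bash
python3 -c "
from h import *
arc(5,6)"
```

```text
t 16.85 a -0.85 r 0.2606 y -0.05 F [-8.8 -0.9  6.1] M [-0.2   1.35 -0.01] open 0.0192
turn deg [-2.13 -0.23  0.2 ]
[0, np.float64(0.1), np.float64(-2.3)] [0, np.float64(0.3), np.float64(-2.3)] [0, np.float64(0.5), np.float64(-2.2)] [0, np.float64(0.6), np.float64(-2.2)] [0, np.float64(0.8), np.float64(-2.1)] [0, np.float64(1.0), np.float64(-2.0)]
```

No clear stop force yet, so I'll push a bit further.

Call:
jog_arm(steps=[[[0,-0.2,0.5],[-1,0,0]],[[0,0,0.5],[0,0,0]],[[0,0,0.4],[0,0,0]],[[0,0,0],[0,0,0]]])

```text
t: 17.25
tool_pos: [0.4868, 0.0817, 0.2265]
tool_rot: [-2.008, -2.373, 0.047]
contact_force: [-8.6, -1.4, 7.2]
opening: 0.0189
```

```bash
python3 -c "
from h import *
arc(5,6)
s,_=snap('side','s21');cv2.imwrite('pics/c21.png',cv2.resize(s[220:390,140:360],None,fx=3,fy=3))
print(proj('side',[press(-.07,y,.075) for y in (-.08,.08)]))"
```

```text
t 17.25 a -0.75 r 0.2607 y -0.0499 F [-8.6 -1.4  7.2] M [-0.23  1.28  0.01] open 0.0189
turn deg [-2.55 -0.3   0.26]
[0, np.float64(0.1), np.float64(-2.3)] [0, np.float64(0.3), np.float64(-2.3)] [0, np.float64(0.5), np.float64(-2.2)] [0, np.float64(0.7), np.float64(-2.2)] [0, np.float64(0.8), np.float64(-2.1)] [0, np.float64(1.0), np.float64(-2.0)] 
[[312.99269456 272.92191325]
 [325.0247627  340.42492372]]
```

View pics/c21.png

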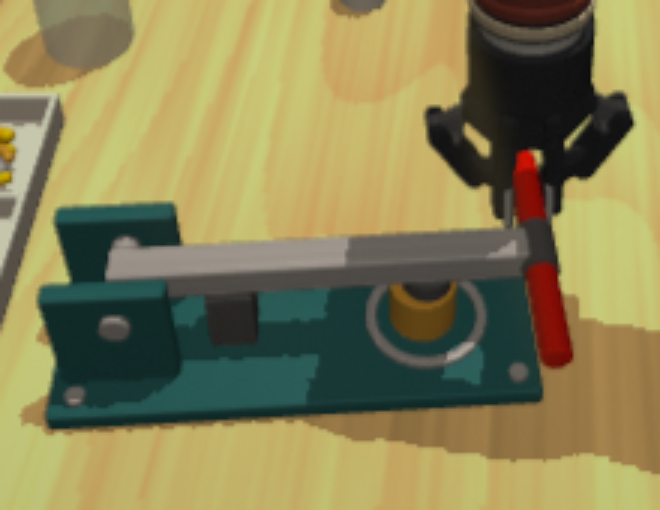

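The handle end is at (325,340) against a predicted (325.0,340.4) at the stop, so it looks level. One firmer push will confirm.

Call:
jog_arm(steps=[[[0,-0.2,0.8],[-1,0,0]],[[0,0,1.0],[0,0,0]],[[0,0,1.0],[0,0,0]]])

```text
t: 17.6
tool_pos: [0.4885, 0.0816, 0.2212]
tool_rot: [-2.0, -2.368, 0.061]
contact_force: [-34.7, -3.0, 58.2]
opening: 0.0188
```

```bash
python3 -c "
from h import *
arc(5,6)"
```

```text
t 17.6 a -1.89 r 0.2609 y -0.0502 F [-34.7  -3.   58.2] M [-0.49  5.74 -0.1 ] open 0.0188
turn deg [-3.24 -0.34  0.37]
[0, np.float64(0.1), np.float64(-2.3)] [0, np.float64(0.2), np.float64(-2.3)] [0, np.float64(0.4), np.float64(-2.2)] [0, np.float64(0.6), np.float64(-2.2)] [0, np.float64(0.8), np.float64(-2.1)] [0, np.float64(1.0), np.float64(-2.0)]
```

58 N, so the lever is firmly on the stop. Now letting it up along the arc.

```bash
cat >> h.py <<'E'
def arc2(step,n):
    o=ctrl.get_obs(); R=Ro.from_rotvec(o['tool_rot']).as_matrix(); g=o['tool_pos']+R[:,2]*.155
    c,s=np.cos(YAW),np.sin(YAW); d=g-[PX,PY,0]; x=c*d[0]+s*d[1]; y=-s*d[0]+c*d[1]
    a=np.arctan2(g[2]-.075,.19-x); r=np.hypot(g[2]-.075,.19-x)
    print('t',round(o['t'],2),'a',np.degrees(a).round(2),'r',r.round(4),'y',y.round(4),'F',o['contact_force'].round(1),'M',o['wrist_torque'].round(2),'open',round(o['opening'],4)); turn()
    p=g
    for i in range(1,n+1):
        b=a+np.radians(step)*i; q=press(.19-.26*np.cos(b),y,.075+.26*np.sin(b))
        print((100*R.T@(q-p)).round(1).tolist(),end=' '); p=q
    print()
E
python3 -c "
from h import *
arc2(5,5)"
```

```text
t 17.6 a -1.89 r 0.2609 y -0.0502 F [-34.7  -3.   58.2] M [-0.49  5.74 -0.1 ] open 0.0188
turn deg [-3.24 -0.34  0.37]
[0.0, -0.0, -2.3] [0.0, 0.1, -2.3] [0.0, 0.3, -2.2] [0.0, 0.5, -2.2] [0.0, 0.7, -2.2]
```

Call:
jog_arm(steps=[[[0,0,-1.5],[0,0,0]],[[0,0.1,-2.0],[0,0,0]],[[0,0,0],[0,0,0]]])

```text
t: 17.9
tool_pos: [0.4936, 0.0823, 0.2639]
tool_rot: [-1.995, -2.361, 0.074]
contact_force: [-8.3, -1.0, 5.9]
opening: 0.019
```

```bash
python3 -c "
from h import *
arc2(5,5)"
```

```text
t 17.9 a 7.58 r 0.2598 y -0.0502 F [-8.3 -1.   5.9] M [-0.23  1.49 -0.04] open 0.019
turn deg [-3.93 -0.41  0.37]
[0.0, 0.2, -2.3] [0.0, 0.4, -2.2] [0.0, 0.6, -2.2] [0.0, 0.8, -2.1] [0.0, 1.0, -2.0]
```

Call:
jog_arm(steps=[[[0,-0.2,-2.3],[-1.5,0,0]],[[0,0.0,-2.2],[-1.5,0,0]],[[0,0.6,-2.2],[0,0,0]],[[0,0,0],[0,0,0]]])

```text
t: 18.3
tool_pos: [0.5097, 0.0845, 0.3447]
tool_rot: [2.024, 2.394, 0.035]
contact_force: [-9.2, -0.6, 8.4]
opening: 0.0191
```

```bash
python3 -c "
from h import *
arc2(5,5)"
```

```text
t 18.3 a 26.78 r 0.2547 y -0.0502 F [-9.2 -0.6  8.4] M [-0.23  1.78  0.07] open 0.0191
turn deg [ 1.23 -0.55  0.3 ]
[0.0, 0.7, -2.2] [0.0, 1.3, -1.8] [0.0, 1.5, -1.7] [0.0, 1.6, -1.6] [0.0, 1.8, -1.4]
```

Call:
jog_arm(steps=[[[0,0.7,-2.2],[0,0,0]],[[0,1.2,-1.9],[0,0,0]],[[0,0,0],[0,0,0]]])

```text
t: 18.6
tool_pos: [0.5373, 0.0887, 0.3905]
tool_rot: [2.007, 2.37, 0.092]
contact_force: [-9.4, -0.9, 11.8]
opening: 0.0193
```

```bash
python3 -c "
from h import *
arc2(5,5)"
```

```text
t 18.6 a 39.92 r 0.2507 y -0.0501 F [-9.4 -0.9 11.8] M [-0.2   1.6  -0.01] open 0.0193
turn deg [ 3.87 -0.69  0.23]
[0.0, 1.0, -2.2] [0.0, 1.8, -1.4] [0.0, 1.9, -1.3] [0.0, 2.0, -1.1] [0.0, 2.1, -0.9]
```

```bash
python3 -c "
from h import *
w,c=snap('wrist','w30');s,_=snap('side','s30');cv2.imwrite('pics/c30.png',np.hstack([cv2.resize(w,(400,300)),cv2.resize(s[120:360,130:450],(400,300))]))
print(proj('side',[press(.19-.26*np.cos(a),-.08,.075+.26*np.sin(a)) for a in np.radians([34,37,40,43,46])]).round(1))
arc2(5,1)"
```

```text
[[293.5 219. ]
 [289.3 214.4]
 [284.7 210. ]
 [279.7 205.6]
 [274.3 201.4]]
t 18.7 a 39.46 r 0.2509 y -0.0501 F [3.3 1.1 1.2] M [ 0.14 -0.14 -0.02] open 0.0188
turn deg [ 3.73 -0.68  0.23]
[0.0, 1.0, -2.2]
```

View pics/c30.png

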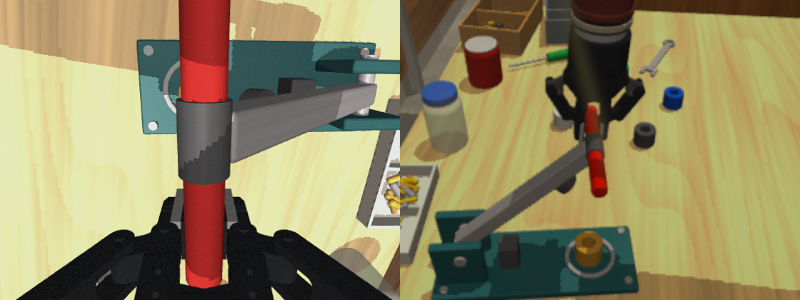

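The bush is still standing and the handle is still held, slid about 14 mm toward the palm (lever ≈42°). I'll continue with an effective grasp distance of 0.142.

```bash
sed -i '/^def arc2/,$s/\*\.155/*.142/' h.py; python3 -c "
from h import *
arc2(5,5)"
```

```text
t 18.7 a 41.55 r 0.26 y -0.0502 F [3.3 1.1 1.2] M [ 0.14 -0.14 -0.02] open 0.0188
turn deg [ 3.73 -0.68  0.23]
[0.0, 1.7, -1.5] [0.0, 1.8, -1.4] [0.0, 1.9, -1.2] [0.0, 2.0, -1.0] [0.0, 2.1, -0.9]
```

Call:
jog_arm(steps=[[[0,1.7,-1.5],[0,0,0]],[[0,1.8,-1.4],[0,0,0]],[[0,1.9,-1.2],[0,0,0]],[[0,0,0],[0,0,0]]])

```text
t: 19.1
tool_pos: [0.5882, 0.097, 0.4361]
tool_rot: [2.012, 2.377, 0.08]
contact_force: [4.7, 0.6, -2.0]
opening: 0.0193
```

```bash
python3 -c "
from h import *
arc2(5,5)"
```

```text
t 19.1 a 56.86 r 0.2619 y -0.0501 F [ 4.7  0.6 -2. ] M [ 0.07 -0.28 -0.07] open 0.0193
turn deg [ 3.21 -0.74  0.23]
[0.0, 2.1, -0.9] [0.0, 2.1, -0.9] [0.0, 2.2, -0.7] [-0.0, 2.2, -0.5] [-0.0, 2.2, -0.3]
```

Call:
jog_arm(steps=[[[0,2.1,-0.9],[0,0,0]],[[0,2.1,-0.8],[0,0,0]],[[0,2.2,-0.6],[0,0,0]],[[0,0,0],[0,0,0]]])

```text
t: 19.5
tool_pos: [0.6518, 0.1074, 0.4657]
tool_rot: [2.015, 2.38, 0.073]
contact_force: [3.4, 1.6, -2.7]
opening: 0.0186
```

```bash
python3 -c "
from h import *
arc2(2,3)"
```

```text
t 19.5 a 72.27 r 0.2613 y -0.05 F [ 3.4  1.6 -2.7] M [ 0.18 -0.48 -0.02] open 0.0186
turn deg [ 2.89 -0.75  0.23]
[-0.0, 0.9, -0.1] [-0.0, 0.9, -0.2] [-0.0, 0.9, -0.2]
```

Call:
jog_arm(steps=[[[0,0.9,-0.2],[0,0,0]],[[0,0.6,-0.1],[0,0,0]],[[0,0,0],[0,0,0]]])

```text
t: 19.8
tool_pos: [0.6656, 0.1096, 0.469]
tool_rot: [2.021, 2.387, 0.056]
contact_force: [-0.6, 0.1, 1.6]
opening: 0.0189
```

```bash
python3 -c "
from h import *
arc2(2,3)"
```

```text
t 19.8 a 74.99 r 0.261 y -0.05 F [-0.6  0.1  1.6] M [-0.    0.35 -0.04] open 0.0189
turn deg [ 2.06 -0.76  0.24]
[-0.0, 0.9, -0.1] [-0.0, 0.9, -0.2] [-0.0, 0.9, -0.1]
```

The spring load has gone at a=75°. Releasing and lifting up along the tool.

Call:
jog_arm(steps=[[[0,0,0],[0,0,0]],[[0,0,0],[0,0,0]],[[0,0,0],[0,0,0]],[[0,0,0],[0,0,0]]], fingers=0.2)

```text
t: 20.2
tool_pos: [0.6654, 0.1094, 0.4683]
tool_rot: [2.021, 2.387, 0.056]
contact_force: [-0.0, 0.3, 0.6]
opening: 0.0511
```

```bash
python3 -c "
from h import *
arc2(2,1)
w,c=snap('wrist','w40');"
```

```text
t 20.2 a 74.91 r 0.2604 y -0.0503 F [-0.   0.3  0.6] M [ 0.04 -0.    0.02] open 0.0511
turn deg [ 2.07 -0.74  0.23]
[-0.0, 0.9, -0.2]
```

View pics/w40.png

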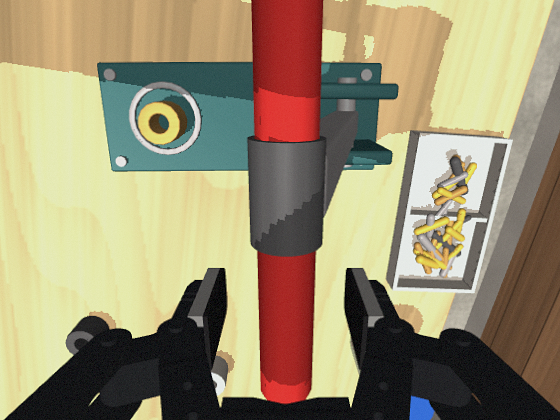

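The jaws are open and clear on both sides of the handle (286,330), and the bush is in the ring at (162,122). Lifting out.

Call:
jog_arm(steps=[[[0,0,-2],[0,0,0]],[[0,0,-3],[0,0,0]],[[0,0,-3],[0,0,0]],[[0,0,-2],[0,0,0]],[[-3,-3,0],[0,0,0]],[[-3,-3,0],[0,0,0]],[[-3,-3,0],[0,0,0]],[[0,0,0],[0,0,0]]])

```text
t: 21.05
tool_pos: [0.5862, 0.0018, 0.5663]
tool_rot: [2.017, 2.389, 0.054]
contact_force: [-0.1, 0.3, -0.6]
opening: 0.0517
```

```bash
python3 -c "
from h import *
go(None)
s,_=snap('side','s50');t,_=snap('top','t50');w,_=snap('wrist','w50')
cv2.imwrite('pics/c50.png',np.hstack([cv2.resize(s,(400,300)),cv2.resize(t,(400,300))]))
print(proj('side',[press(.19-.26*np.cos(a),-.08,.075+.26*np.sin(a)) for a in np.radians([69,72,75])]).round(1))
cv2.imwrite('pics/c51.png',cv2.resize(s[150:360,130:340],None,fx=2.8,fy=2.8))"
```

```text
pos [0.5862 0.0018 0.5663] F [-0.1  0.3 -0.6] open 0.0517 t 21.05 xax [-0.168  0.986  0.011] yax [0.985 0.167 0.035] zax [ 0.033  0.017 -0.999]
[[221.5 176.3]
 [213.4 174.2]
 [205.2 172.5]]
```

View pics/c50.png

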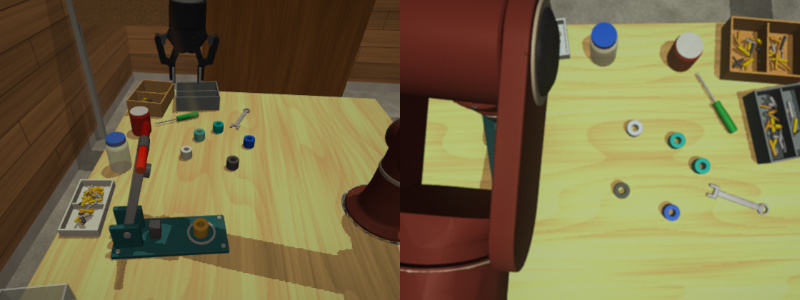

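View pics/c51.png

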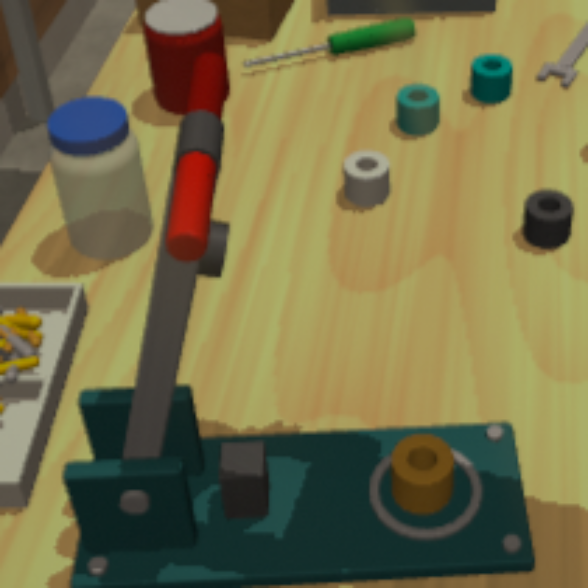

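The lever's handle ends sit at their starting pixels: (197,237) against (196,237) at the start. The bush stands in the ring, steel is at its original (326,228), and the arm is clear. Handing in.

```bash
python3 -c "
from station import ctrl
print(ctrl.finish_job())"
```

```text
the job is handed in; nothing more can be done
None
```

I stood the brass bush in the nest and let go of it. I then gripped the red handle, swung the lever along its arc to the stop, brought it back up and released it. The job was handed in at about 21 s of the 58 s allowed. The interface gave no verdict, so success rests on my own checks.

**Last checks (all good):**
- **Bush:** it stands upright inside the nest ring. After placing, I measured it 3 mm off centre in the wrist view and 6–8 mm in the side view. I did not resolve that difference, but inside the ring it can be at most 11 mm off, against the 14 mm allowed.
- **Lever:** it reached the stop with about 58 N of contact force, and the handle's end then matched the predicted stop position to within a pixel. It is now back at its starting pixels.
- **Steel bush:** it is at its original pixel position.
- **Robot:** the arm is clear of everything, with contact force near zero.

**What went less than cleanly:** the handle slid about 14 mm in the pads toward the palm on the way up. I corrected for it, and the force stayed under 15 N during the return wherever I read it.

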